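# Two-key release of a board tray

## Task

Release the board tray of the check fixture: with one fingertip on each, press both green keys down together and hold them fully down until the spring has brought the tray all the way out, then let both keys come up and move clear. Do not pull the tray or touch the board, which stays lying in the tray, and leave the other things on the bench where they are.

Things in the scene. Friction and masses are not known exactly. Their poses are not given: they have to be found in the camera images.
- fixture: board check fixture fixed to the bench: dark base plate (x -100 to +45 mm, 190 mm wide), over its rear a grey hood with white roof (x -35 to +45 mm, 190 mm wide, top at 64 mm). Origin on its underside (on the teal mat, 3 mm above the bench) midway below the two keys; x points to the hood's back, y along the line of the keys to the left one, z up. The tray comes out to -x, towards the robot. Position and yaw vary
- key_left_top (a point): centre of the top face of the left green round key (diameter 26 mm), at +32 mm in the fixture's y; the keys are 64 mm apart, and their top faces stand 78 mm above the fixture's origin when up (81 mm above the bench), 14 mm above the hood's roof; the point moves with the key
- key_right_top (a point): the same for the right green key, at -32 mm in the fixture's y
- key_left (a joint): travel of the left key in m: 0 up, 0.008 at the bottom stop, pressed straight down. A spring pushes it back: 1.4 N at the top, 4.2 N at the bottom. Its catch frees the tray only beyond about 0.006
- key_right (a joint): the same for the right key
- tray (a joint): travel of the tray in m: 0 to about 0.001 latched in, 0.055 all the way out. Both keys' catches hold it, each alone is enough. With both keys down its own damped spring drives it out in about 2.5 s. If a key comes up too early a catch stops the tray again about half way, at about 0.03; pressing both again lets it go on
- tray_front (a point): top of the middle of the tray's front wall, 26 mm above the fixture's origin, 95 mm in front of the fixture's origin with the tray in and 150 mm with it out; the aluminium tray is 158 mm wide
- board: loose green circuit board on a black frame, 145 x 82 x 13 mm, lying in the tray with its long side across; origin at the centre of its underside, about 17 mm above the bench; rides out with the tray
- cutters: loose cutters with yellow handles, 116 x 45 x 14 mm, bystander; origin at the underside's centre
- driver: loose screwdriver with blue handle, 160 x 15 x 13 mm, bystander; origin at the underside's centre
- tape: loose roll of green tape, diameter 72, height 19 mm, bystander; origin at the underside's centre
- jar: loose white jar with orange lid, diameter 42, height 52 mm, bystander; origin at the underside's centre
- reel: loose solder reel with black flanges, diameter 56, height 34 mm, bystander; origin at the underside's centre
- board_place (a point): centre of the board's pocket in the tray, on the tray's floor, 17 mm above the bench; moves with the tray
Not all that is in view belongs to the job. What is shaped like the board but blue is not meant.

How it is judged:
By the outcome, as a careful person would: the job done as asked, in the order asked, and still so for the second after the job is handed in, with the robot touching nothing.
It also fails if it takes over 35 s, if anything falls off the work surface, if the arm or the gripper's body presses on something with over 40 N, if the wrist force passes 120 N, or if a joint passes its speed limit or range.

## Robot

A 7-joint arm with a two-finger parallel gripper is mounted at the origin on a cart in front of the work surface, level with it; the furniture and walls round the work are solid. World frame = base frame: x ahead of the robot, y to its left, z up, the work surface at z = 0. Lengths are in m, angles in rad, forces in N, time in s.
With the tool pointing down it reaches from about 0.35 to 0.9 m from the base axis. Payload 8.1 kg.
Tool frame: the origin (TCP) lies at the very end of the fingers, on their centre line; the grasp point (between the pads) lies 19 mm behind it; y points along the fingers, x is the direction in which the jaws open and shut, and the axes are right-handed (so a half turn about y gives the same grasp; the last joint's range is limited). The gripper opens to 92 mm and grips with 3 to 60 N. Pads are 19 mm wide; open, the fingers measure 130 mm over their backs; the gripper's body (75 mm by 190 mm) begins 47 mm behind the grasp point.
Start: joints at [-1.216, 0.434, 0.025, 1.573, -0.012, 1.134, -0.075], TCP at [0.276, 0.561, 0.227] pointing down, gripper open.
Joint ranges: [-2.62, 2.62], [-0.44, 2.09], [-1.27, 1.32], [0.08, 2.57], [-1.32, 4.46], [0.12, 2], [-2.74, 2.74]. Speed limits (rad/s): [2.22, 2.22, 3.01, 3.01, 3.14, 3.14, 3.14].

## Interface

Orientations are given as a 3x3 rotation matrix whose columns are the frame's x, y, z axes.
In Python, from workcell import robot, fingers, ik, get_obs, viewer, order gives the robot as it stands. The module is installed in compiled form; this text tells all that it offers. Calls block until the motion is done:
- robot.move_ptp(position, orientation): joint-space move of the TCP to a pose.
- robot.move_linear(position, orientation=None, vel=0.15, threshold=None): straight line of the TCP; orientation=None keeps the orientation; vel is the mean speed in m/s. With threshold (N) it stops when the force on the tool has changed by that much, and returns True; else False.
- robot.set_joints(angles): joint-space move.
- fingers.gripper_open() and fingers.gripper_close(grasp_force=None): open the fingers fully, or close them until they stop; grasp_force is the grip in N (None keeps the last).
- robot.dwell(seconds).
- ik(position, orientation): joint angles nearest the present ones, or None.
- get_obs(): the state.
- viewer.capture(name): name is "side" or "top"; returns the picture (384x512x3 uint8, red, green, blue); there is no depth.
- viewer.get_calibration(name): a dict with "mtx" (3x3 intrinsics, pixels), "distortion" ([k1, k2, p1, p2, k3] as OpenCV has them; the pictures are not rectified), "R" (3x3) and "t" (3): a world point X has camera coordinates R X + t. Camera axes: x right, y down, z forward; pixel columns grow to the right and rows downward; lengths in m; the calibration is good to about 2 mm. A picture is of the moment at which its call begins. get_calibration takes no time and is no camera call.
A pose or a line that the arm cannot do raises robot.IKError and nothing moves.
- order.sign_off(): hands the job in, once; it reports no verdict.
The state is a dict: "time": time; "q": joint angles; "dq": joint speeds; "effort": joint torques, N m; "eef_pos": TCP position; "eef_rot": TCP orientation; "contact_force": force on the tool from outside, world axes, zero at the start; "moment": the same for the moment, N m; "opening": opening from 0.0 (shut) to 1.0 (fully open).
Only numpy, scipy, OpenCV 4.12 (cv2) and the standard library are available. Lean on these libraries where they do the work, as an engineer would, in place of code of your own. Each camera call takes 0.05 s, during which the arm holds its last target.

## Working session

There is one attempt and no reset: what is moved stays moved. The work goes in short steps, each a Python script; the robot and the scene stay as the last script left them, time stands still between calls to the robot, and variables do not carry over. Pictures are saved under pics/ and viewed, and the job is handed in when it is done.

```bash
mkdir -p pics
python3 - <<'E'
from workcell import robot, fingers, ik, get_obs, viewer, order
import cv2,numpy as np
o=get_obs();print(o['time'],o['eef_pos'],o['eef_rot'],o['opening'],o['contact_force'])
for n in('side','top'):
    im=viewer.capture(n);np.save(f'pics/{n}0.npy',im);cv2.imwrite(f'pics/{n}0.png',im[...,::-1])
    c=viewer.get_calibration(n);print(n,c)
E
```

```text
0.0 [0.27604849 0.56015307 0.22593727] [[ 4.42045761e-01 -5.85940123e-04 -8.96992309e-01]
 [ 8.96991070e-01 -1.49653179e-03  4.42046129e-01]
 [-1.60139007e-03 -9.99998709e-01 -1.35952478e-04]] 0.9995551892908477 [0.08075688 0.67633394 0.44173341]
side {'mtx': array([[349.62724426,   0.        , 262.22464142],
       [  0.        , 349.62724426, 189.14365288],
       [  0.        ,   0.        ,   1.        ]]), 'distortion': array([-0.00482869,  0.        ,  0.        ,  0.        ,  0.        ]), 'R': array([[ 0.85966627, -0.5107832 ,  0.00862673],
       [-0.32213783, -0.55512101, -0.76685584],
       [ 0.39648596,  0.65646111, -0.6417614 ]]), 't': array([-0.47764661,  0.12070591,  1.19216156])}
top {'mtx': array([[365.03778491,   0.        , 254.85244811],
       [  0.        , 365.03778491, 190.01928743],
       [  0.        ,   0.        ,   1.        ]]), 'distortion': array([-0.07645323,  0.        ,  0.        ,  0.        ,  0.        ]), 'R': array([[-0.01355885, -0.99984501,  0.01122969],
       [-0.99441768,  0.01230825, -0.10479498],
       [ 0.10464052, -0.0125879 , -0.99443044]]), 't': array([-0.15026527,  0.43047072,  1.09531801])}
```

View pics/top0.png

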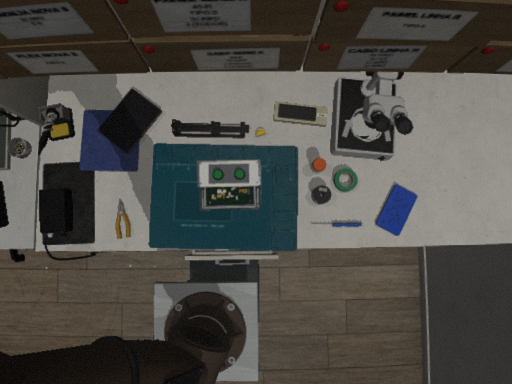

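View pics/side0.png

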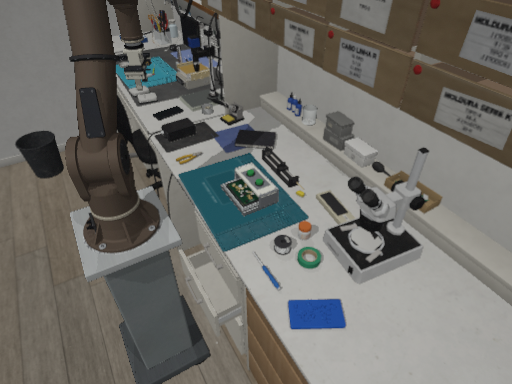

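The top view shows the green keys at about (218,174) and (239,174) on the white hood. The board is in front of them, at about (230,195). In the side view the keys are near (251,171) and (259,183). I'll measure them now.

```bash
cat > h.py <<'E'
import cv2,numpy as np
from workcell import viewer
def cal(n):
    c=viewer.get_calibration(n);return c['mtx'],c['distortion'],c['R'],c['t']
def ray(n,uv):
    K,d,R,t=cal(n);p=cv2.undistortPoints(np.float64([[uv]]),K,d)[0,0]
    return -R.T@t, R.T@np.array([p[0],p[1],1])
def plane(n,uv,z):
    o,v=ray(n,uv);return o+v*(z-o[2])/v[2]
def tri(a,b):
    (o1,v1),(o2,v2)=a,b;s=np.linalg.lstsq(np.stack([v1,-v2],1),o2-o1,rcond=None)[0]
    p,q=o1+s[0]*v1,o2+s[1]*v2;return (p+q)/2,np.linalg.norm(p-q)
def green(im,roi):
    x0,y0,x1,y1=roi;h=cv2.cvtColor(im,cv2.COLOR_RGB2HSV)[y0:y1,x0:x1]
    m=cv2.inRange(h,(50,150,60),(80,255,255));n,l,s,c=cv2.connectedComponentsWithStats(m)
    out=[]
    g=im[y0:y1,x0:x1].astype(float)
    for i in range(1,n):
        if s[i,4]>8: out.append((c[i]+[x0,y0],s[i].tolist()))
    return out
E
python3 - <<'E'
from h import *
T=np.load('pics/top0.npy');S=np.load('pics/side0.npy')
t=green(T,(195,158,265,186));s=green(S,(235,160,280,195));print(t);print(s)
for c,_ in t:print('top',plane('top',c,.081))
for c,_ in s:print('side',plane('side',c,.081))
for n,im,(a,b,c,d) in(('t',T,(185,145,275,220)),('s',S,(215,150,295,220))):
    cv2.imwrite(f'pics/{n}z.png',cv2.resize(im[b:d,a:c,::-1],None,fx=8,fy=7,interpolation=cv2.INTER_CUBIC))
# roof (white) edges
h=cv2.cvtColor(T,cv2.COLOR_RGB2HSV);m=np.zeros(h.shape[:2],np.uint8);m[150:200,190:270]=cv2.inRange(h,(0,0,150),(180,50,255))[150:200,190:270]
cs,_=cv2.findContours(m,0,1);c=max(cs,key=cv2.contourArea);r=cv2.minAreaRect(c);print(r)
for p in cv2.boxPoints(r):print(plane('top',p,.067))
E
```

```text
[(array([217.40740741, 174.03703704]), [19, 12, 8, 9, 54]), (array([239.16981132, 173.54716981]), [40, 12, 9, 8, 53])]
[(array([250.16666667, 172.43333333]), [12, 10, 7, 6, 30]), (array([258.8125 , 181.71875]), [21, 19, 7, 6, 32])]
top [ 0.47069394 -0.04643492  0.081     ]
top [ 0.47135324 -0.10997547  0.081     ]
side [ 0.46977653 -0.0560281   0.081     ]
side [ 0.46975045 -0.11930389  0.081     ]
((229.5, 173.0), (24.0, 59.0), 90.0)
[0.51261795 0.00652371 0.067     ]
[ 0.51045679 -0.16878533  0.067     ]
[ 0.4386388  -0.16772007  0.067     ]
[0.44079105 0.0062895  0.067     ]
```

View pics/tz.png

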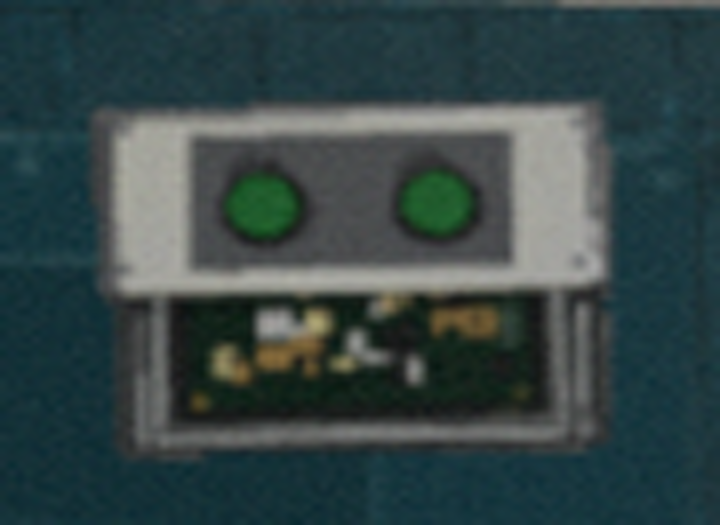

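View pics/sz.png

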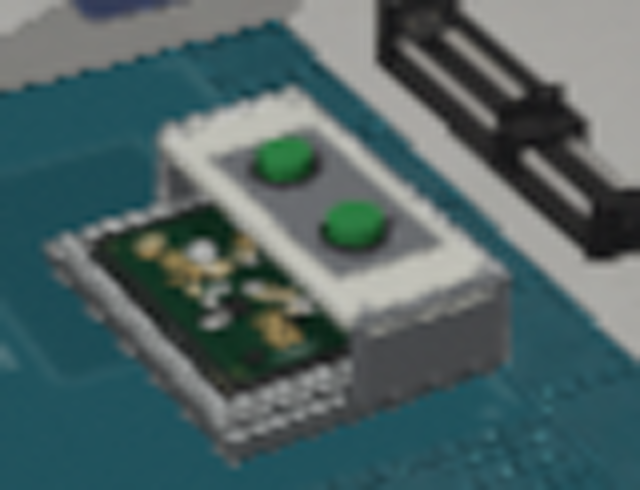

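```bash
cat >> h.py <<'E'
def ori(yaw):
    x=np.array([-np.sin(yaw),np.cos(yaw),0]);y=np.array([0,0,-1.]);return np.stack([x,y,np.cross(x,y)],1)
E
python3 - <<'E'
from h import *
from workcell import robot, fingers, ik, get_obs
S=np.load('pics/side0.npy');T=np.load('pics/top0.npy')
for a,b in zip(green(T,(195,158,265,186)),green(S,(235,160,280,195))):print(tri(ray('top',a[0]),ray('side',b[0])))
p=np.array([.471,-.078,.18])
print(ik(p,ori(0.008)))
robot.move_ptp(p,ori(0.008));o=get_obs();print(o['time'],o['eef_pos'],o['contact_force'])
im={}
for n in('top','side'):
    im[n]=viewer.capture(n)
fingers.gripper_close(3);o=get_obs();print(o['time'],o['opening'],o['contact_force'])
for n in('top','side'):
    b=viewer.capture(n);x,y=(170,120) if n=='top' else (200,90)
    v=np.hstack([im[n][y:y+110,x:x+110],b[y:y+110,x:x+110]])[...,::-1]
    cv2.imwrite(f'pics/{n}1.png',cv2.resize(v,None,fx=3.6,fy=3.6,interpolation=cv2.INTER_CUBIC))
E
```

```text
(array([ 0.47332372, -0.0463295 ,  0.07300966]), np.float64(0.0030865644293791767))
(array([ 0.47369534, -0.11022533,  0.07287808]), np.float64(0.002412851801803688))
[-0.38010337  0.25832373  0.53317329  2.01586741 -0.16538598  0.90865567
  1.81947774]
2.4833 [ 0.47135228 -0.07724316  0.18001225] [ 0.18666655  0.4174837  -0.13507883]
4.0167 0.004429902936438256 [ 1.28980156 -0.66912881 -0.38833608]
```

View pics/side1.png

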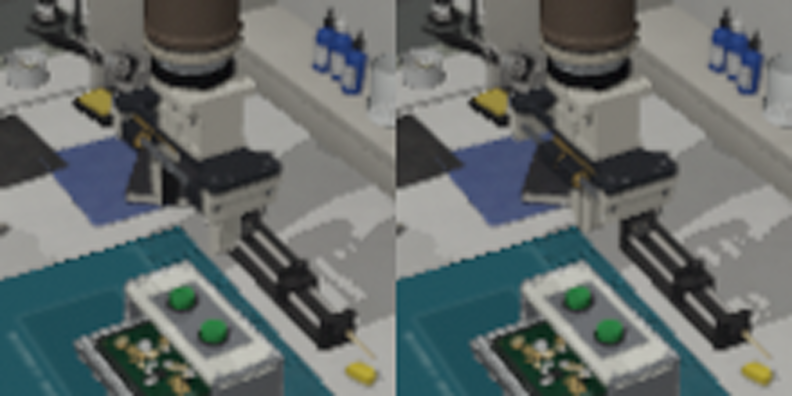

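View pics/top1.png

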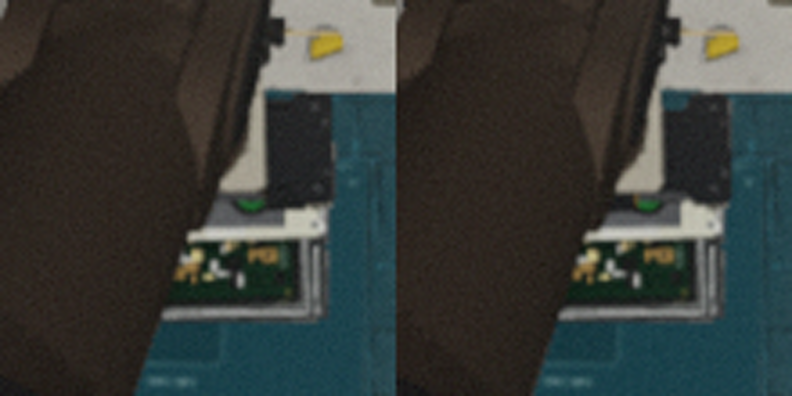

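Run:
```python
import cv2,numpy as np
from h import *
v=cv2.imread('pics/side1.png')
a=v[90:290,90:290];b=v[90:290,486:686]
cv2.imwrite('pics/side1z.png',cv2.resize(np.hstack([a,b]),None,fx=2,fy=2.5,interpolation=cv2.INTER_CUBIC))
# project finger corner predictions in side view, crop coords x3.6
K,d,R,t=cal('side')
P=[[.471,-.078+s*y,.18] for s in(-1,1) for y in(0,.019,.046,.065)]
q=cv2.projectPoints(np.float64(P),cv2.Rodrigues(R)[0],t,K,d)[0][:,0]
for p,u in zip(P,q):print(np.round(p[1]+.078,3),(u-[200,90])*3.6)
```

```text
0.0 [191.4587239  226.34752617]
-0.019 [201.3012609  236.05387327]
-0.046 [215.64569335 250.20002917]
-0.065 [226.00075555 260.41210953]
0.0 [191.4587239  226.34752617]
0.019 [181.81689457 216.83922085]
0.046 [168.4487991  203.65643446]
0.065 [159.26832285 194.60334098]
```

View pics/side1z.png

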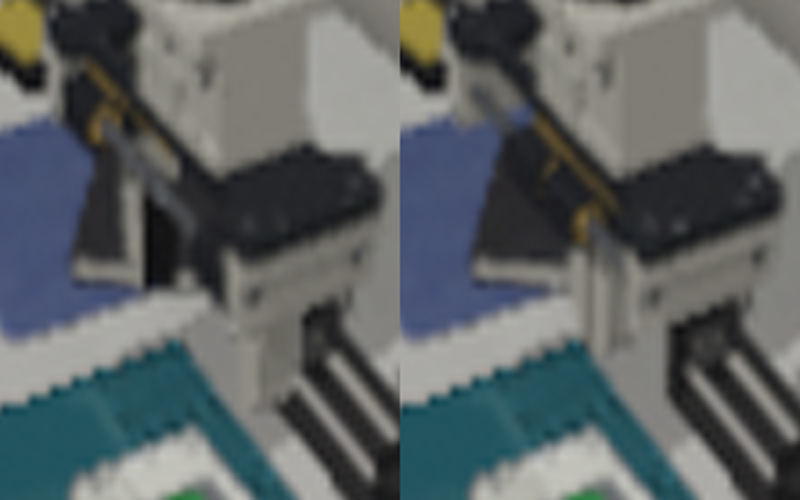

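The gripper only opens fully or shuts, so I have two finger spacings to choose from:
- **Open:** the 92 mm gap just clears the keys' 90 mm outer span.
- **Shut:** the 38 mm over the backs just fits between the keys, which are also 38 mm apart.

Neither puts the fingertips on top of the keys. I'll open, straddle the keys with the tips about 5 mm below their tops, and close so that one fingertip bears on each key. Then I'll push straight down. If I'm slightly off centre, one tip lands on its key's top, which also works.

Run:
```python
from h import *
from workcell import robot, fingers, ik, get_obs
def rep(s):
    o=get_obs();print(s,round(o['time'],2),np.round(o['eef_pos'],4),'F',np.round(o['contact_force'],2),'M',np.round(o['moment'],2),'op',round(o['opening'],3));return o
O=ori(0.008)
fingers.gripper_open();rep('open')
robot.move_linear([.472,-.078,.092],O,vel=.08);rep('above')
robot.dwell(.3);rep('above')
robot.move_linear([.472,-.078,.0765],O,vel=.02,threshold=15);rep('down')
for n in('top','side'):
    b=viewer.capture(n);cv2.imwrite(f'pics/{n}2.png',b[...,::-1])
cv2.imwrite('pics/side2z.png',cv2.resize(b[130:230,200:310,::-1],None,fx=7,fy=6,interpolation=cv2.INTER_CUBIC))
```

```text
open 5.58 [ 0.471 -0.078  0.18 ] F [ 0.44 -0.44  0.13] M [ 0.05 -0.04  0.05] op 1.001
above 6.83 [ 0.4723 -0.0781  0.0924] F [-0.26 -0.36 -0.5 ] M [0.05 0.03 0.01] op 0.999
above 7.12 [ 0.4721 -0.0779  0.0922] F [0.26 0.99 0.21] M [0.03 0.01 0.02] op 0.999
down 8.05 [ 0.4721 -0.078   0.0766] F [0.73 0.01 0.45] M [-0.01  0.03  0.  ] op 1.0
```

View pics/side2z.png

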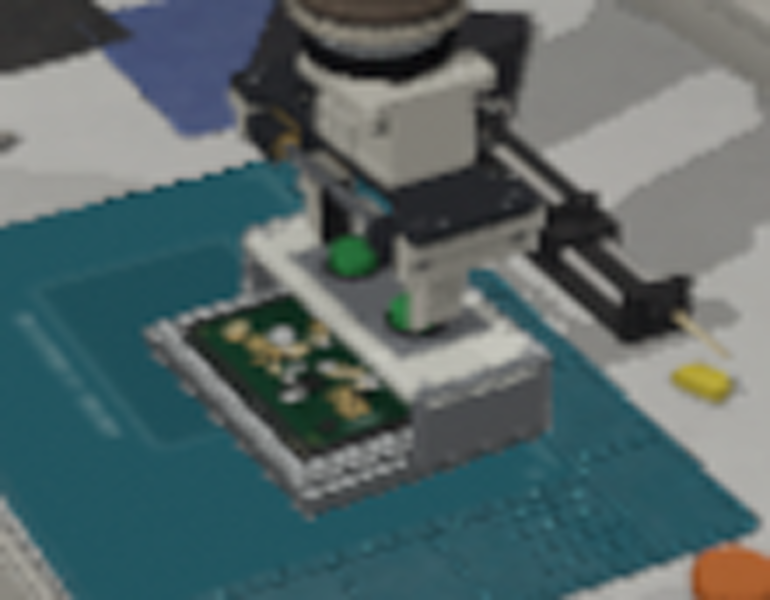

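The fingers straddle the keys: the left key is at about (352,257) in the crop, and the right one at about (405,310) is partly hidden by the near finger. There is no contact force. Next I'll close on the keys and push down.

Run:
```python
from h import *
from workcell import robot, fingers, ik, get_obs
def rep(s):
    o=get_obs();print(s,round(o['time'],2),np.round(o['eef_pos'],4),'F',np.round(o['contact_force'],2),'M',np.round(o['moment'],2),'op',round(o['opening'],3));return o
O=ori(0.008)
fingers.gripper_close(40);o=rep('closed')
if o['opening']>.9:
    robot.move_linear([.472,-.078,.0680],O,vel=.02,threshold=40);rep('down')
    robot.dwell(.7);rep('hold')
for n in('top','side'):
    b=viewer.capture(n);cv2.imwrite(f'pics/{n}3.png',b[...,::-1])
cv2.imwrite('pics/side3z.png',cv2.resize(b[130:230,200:310,::-1],None,fx=7,fy=6,interpolation=cv2.INTER_CUBIC))
```

```text
closed 8.47 [ 0.4722 -0.0787  0.0767] F [-0.12 -5.39  2.8 ] M [-1.05  0.22 -0.01] op 0.908
down 9.05 [ 0.4725 -0.0787  0.0692] F [-5.78 -4.98 22.61] M [-1.06  1.25 -0.02] op 0.917
hold 9.75 [ 0.4724 -0.0787  0.0692] F [-6.01 -4.85 22.63] M [-1.08  1.26 -0.01] op 0.915
```

View pics/side3z.png

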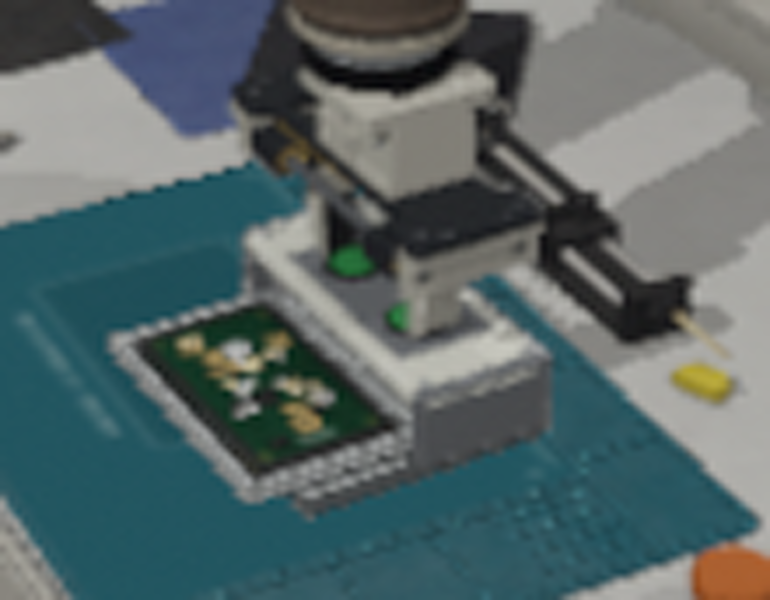

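It worked: both keys are down and the tray is already part-way out, with its front corner moved from (150,330) to (110,340) in the crop. I'll keep holding.

Run:
```python
from h import *
from workcell import robot, fingers, ik, get_obs
def rep(s):
    o=get_obs();print(s,round(o['time'],2),np.round(o['eef_pos'],4),'F',np.round(o['contact_force'],2),'M',np.round(o['moment'],2),'op',round(o['opening'],3));return o
robot.dwell(2.2);rep('hold');a=viewer.capture('side');robot.dwell(1.);rep('hold');b=viewer.capture('side')
print('moved px',(np.abs(a.astype(int)-b).max(2)[160:215,205:260]>60).sum())
v=np.hstack([a[130:230,200:310],b[130:230,200:310]])[...,::-1]
cv2.imwrite('pics/side4z.png',cv2.resize(v,None,fx=3.6,fy=4,interpolation=cv2.INTER_CUBIC))
cv2.imwrite('pics/top4.png',viewer.capture('top')[120:250,150:300,::-1])
```

```text
hold 12.05 [ 0.4725 -0.0787  0.0692] F [-6.29 -4.66 22.15] M [-1.09  1.23  0.02] op 0.914
hold 13.1 [ 0.4725 -0.0787  0.0692] F [-5.25 -4.21 22.43] M [-1.07  1.24 -0.03] op 0.911
moved px 0
```

View pics/side4z.png

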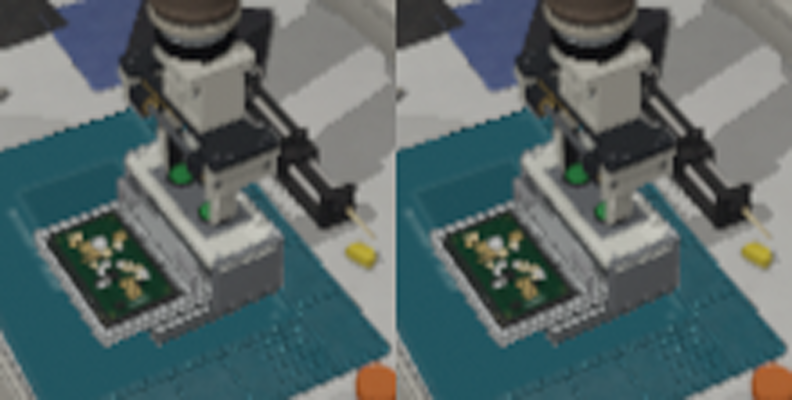

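```bash
python3 -c "
import cv2;a=cv2.imread('pics/top4.png');cv2.imwrite('pics/top4z.png',cv2.resize(a,None,fx=5,fy=4.5,interpolation=2))"
```

```text
(no output)
```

View pics/top4z.png

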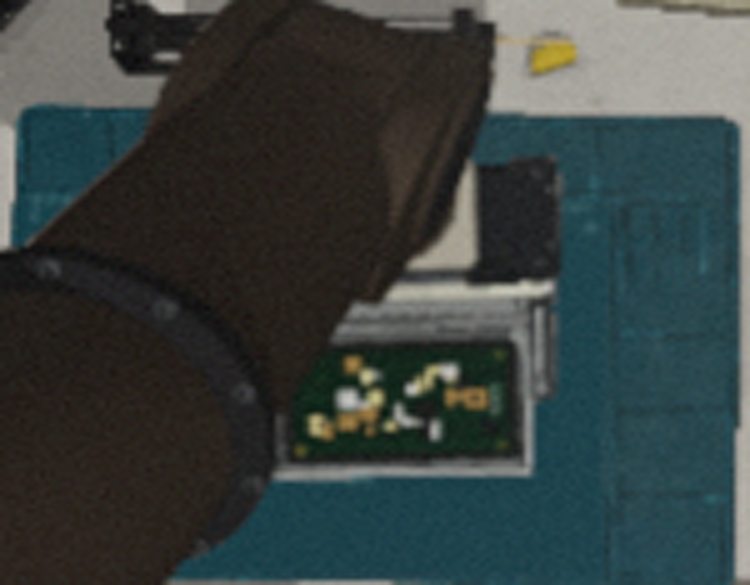

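The two frames taken 1 s apart are identical, so the tray has stopped moving. I'll work out its travel from the front wall, then release.

Run:
```python
from h import *
from workcell import robot, fingers, ik, get_obs
def rep(s):
    o=get_obs();print(s,round(o['time'],2),np.round(o['eef_pos'],4),'F',np.round(o['contact_force'],2),'M',np.round(o['moment'],2),'op',round(o['opening'],3));return o
print('front before',plane('top',(230,145+436/7),.029),'now',plane('top',(230,120+467/4.5),.029))
fingers.gripper_open();rep('open')
robot.move_linear([.472,-.078,.16],vel=.06);rep('up')
robot.move_ptp([.40,.35,.25],ori(0.5));rep('clear')
robot.dwell(.3)
for n,(y,x) in(('top',(120,150)),('side',(130,180))):
    b=viewer.capture(n);cv2.imwrite(f'pics/{n}5.png',b[...,::-1]);np.save(f'pics/{n}5.npy',b)
    cv2.imwrite(f'pics/{n}5z.png',cv2.resize(b[y:y+130,x:x+150,::-1],None,fx=5,fy=4.5,interpolation=cv2.INTER_CUBIC))
T=np.load('pics/top5.npy');S=np.load('pics/side5.npy')
print([c for c,_ in green(T,(195,158,265,186))],[c for c,_ in green(S,(235,160,280,195))])
```

```text
front before [ 0.37616939 -0.07965668  0.029     ] now [ 0.32629674 -0.07929982  0.029     ]
open 13.6 [ 0.4722 -0.0778  0.068 ] F [ 0.52 -2.4   1.48] M [-0.48 -0.17  0.06] op 1.001
up 15.28 [ 0.4718 -0.078   0.1597] F [ 0.39 -0.14 -0.21] M [0.01 0.04 0.02] op 1.001
clear 16.91 [0.4008 0.3486 0.2498] F [ 0.55 -0.35  0.12] M [ 0.04  0.06 -0.01] op 0.999
[array([217.29090909, 174.        ]), array([239.1372549 , 173.49019608])] [array([250.16666667, 172.43333333]), array([258.74193548, 181.64516129])]
```

View pics/top5z.png

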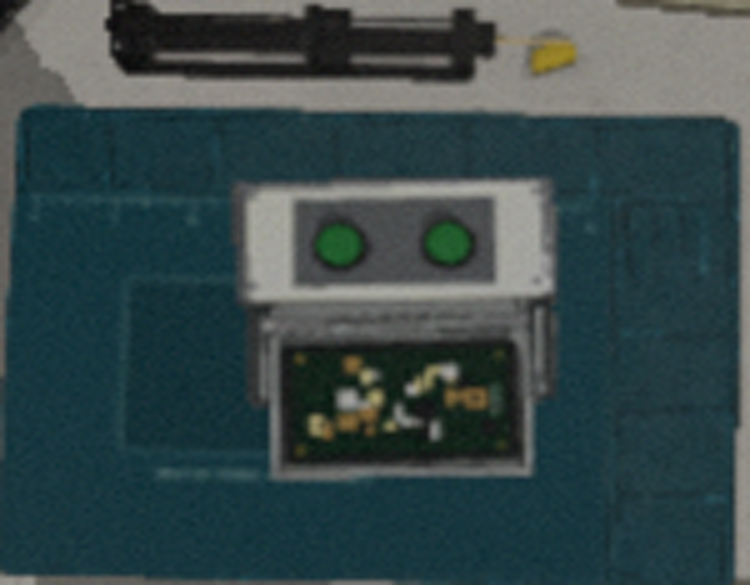

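View pics/side5.png

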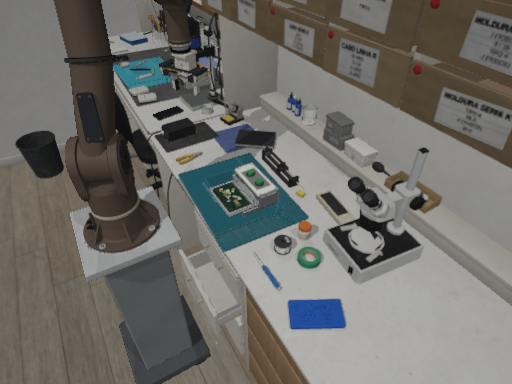

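Run:
```python
from h import *
A=np.load('pics/top0.npy').astype(float).sum(2);B=np.load('pics/top5.npy').astype(float).sum(2)
for u0 in (215,228,240):
    r=[]
    for I in(A,B):
        p=I[195:232,u0-4:u0+5].mean(1);g=np.diff(p);i=int(np.argmin(g[:]))
        # outer edge = last strong fall
        i=max(k for k in range(1,len(g)-1) if g[k]<-35);w=-g[max(i-2,0):i+2].clip(max=0);v=195+.5+(np.arange(max(i-2,0),i+2)*w).sum()/w.sum();r.append(v)
    print(u0,r,(plane('top',(u0,r[0]),.029)-plane('top',(u0,r[1]),.029))[0])
D=np.abs(np.load('pics/side0.npy').astype(int)-np.load('pics/side5.npy')).max(2)>60
ys,xs=np.where(D[225:,150:]);print('changed px in bystander area',len(ys)); print('cutters', D[148:165,172:205].sum())
```

```text
215 [np.float64(226.8001715265866), np.float64(226.3403110047847)] -0.0013836400973357699
228 [np.float64(207.66613076098608), np.float64(225.4214850882532)] 0.053667202294117866
240 [np.float64(207.37422552664188), np.float64(225.46757114493712)] 0.05469451447347218
changed px in bystander area 0
cutters 0
```

The front wall has travelled about 54 mm, so the tray is fully out. The keys are back at their original pixels and the bystander areas haven't changed. I'll hand the job in.

```bash
python3 -c "
from workcell import order,get_obs
print(get_obs()['time']);order.sign_off()"
```

```text
17.3083
the job is handed in; nothing more can be done
```

The tray is released and all the way out, both keys are back up, and I handed the job in at 17.3 s with the arm clear.

**How it was done:** The gripper only opens fully or shuts, and neither spacing puts the fingertips over the keys' tops. I lowered the open fingers around the keys and closed at 40 N, so one fingertip bore on each key from the outside. I then pushed both keys down together and held them for about 4 s until the tray stopped. Opening the fingers let both keys come up, and then I moved away.

**Last checks:**
- **Tray:** two column profiles of its front wall in the top camera gave 53.7 and 54.7 mm of travel, against 55 mm nominal. It did not move between two pictures taken 1 s apart while the keys were held.
- **Keys:** both are back within about 0.1 px of their starting positions.
- **Board and bench:** the board is still lying in the tray. The side view shows no change around the cutters, or in the lower-right part where the driver, tape, jar and reel are.

**What disagreed or was off:**
- A third profile column missed the tray edge and gave a meaningless value.
- A rough reading by eye gave only about 50 mm of tray travel.
- The fingers stopped at about 84 mm, less than the 90 mm across the keys, so I don't know exactly where they bore on the keys.
- The tool stopped about 1 mm above its target under about 22 N upward, so the keys were probably at their stops. Key travel itself could not be read.

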